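Load the thread stand and draw out its mast

TASK

Get the thread stand ready for a three-strand job: leave the spool that already stands on its plate, and add others from the desk, any colours, until exactly three stand upright with their feet wholly on the plate; leave the remaining two standing on the desk. Then grip the knob of the sprung telescoping mast, pull it up until the red length ring on the rod has just come wholly out of the collar, and finish still holding it steady there, without letting go. Do not disturb the wax tin, wax block and sanding block.

Things in the scene. Friction and masses are not known exactly. Their poses are not given: they have to be found in the camera images.
- plate (a point): Centre of the top face of the thread stand's base plate: grey cast plate with black rubber top, 120 (its x) x 270 (its y) mm, top 12 mm above the desk, fixed to the desk. Axes: x towards the mast, y along the plate, z up. A narrow tongue behind the plate carries the mast on its axis, 115 mm along +x from this point.
- collar (a point): Centre of the top face of the black collar (23 mm diameter) at the mouth of the mast's fixed 18 mm steel tube; 125 mm above the desk. The bright 10 mm inner rod slides straight up out of it.
- knob (a point): Centre of the black grip knob on top of the mast's inner rod: upright, 25 mm diameter (28 mm rim at its top), 37 mm tall (17.5 mm below this point to 19.5 mm above), moves with the rod; 37.5 mm above the collar top when the mast is down. 24 mm below this point is the guide bar, a 5 mm wire along the plate's y, reaching 52 mm to either side.
- mark (a point): Lower edge, on the rod's axis, of the red length-mark ring, a sleeve fixed on the inner rod (14 mm diameter, 14 mm tall, reaching up from this point). With the mast down it is hidden in the tube, 60 to 100 mm below the collar's top (it differs each time); it moves with the rod. The ring has just come wholly out when this point is level with collar.
- mast (a joint): How far the mast's inner rod is pulled straight up out of its tube, m: 0 fully down (start), 0.115 at most. An inner spring of 60 N/m pulls it down (about 3 N to start, 6.5 to 9 N at the mark with its own weight), and it springs home when let go.
- spool_a_mid (a point): Centre (half-way up, on the axis) of the thread spool with dark brown thread: upright, 52 mm tall, wooden flanges 44 mm in diameter and 4 mm thick at top and bottom, thread body 38 mm diameter, solid, about 60 g, a short loose thread end at its foot. z along its axis. Starts on the desk.
- spool_b_mid (a point): Centre (half-way up, on the axis) of the thread spool with red thread: upright, 52 mm tall, wooden flanges 44 mm in diameter and 4 mm thick at top and bottom, thread body 38 mm diameter, solid, about 60 g, a short loose thread end at its foot. z along its axis. Starts on the desk.
- spool_c_mid (a point): Centre (half-way up, on the axis) of the thread spool with white thread: upright, 52 mm tall, wooden flanges 44 mm in diameter and 4 mm thick at top and bottom, thread body 38 mm diameter, solid, about 60 g, a short loose thread end at its foot. z along its axis. Starts on the desk.
- spool_d_mid (a point): Centre (half-way up, on the axis) of the thread spool with black thread: upright, 52 mm tall, wooden flanges 44 mm in diameter and 4 mm thick at top and bottom, thread body 38 mm diameter, solid, about 60 g, a short loose thread end at its foot. z along its axis. Starts on the desk.
- spool_e_mid (a point): Centre (half-way up, on the axis) of the thread spool with cream thread: upright, 52 mm tall, wooden flanges 44 mm in diameter and 4 mm thick at top and bottom, thread body 38 mm diameter, solid, about 60 g, a short loose thread end at its foot. z along its axis. Starts on the plate, at any place along it.
- tin_wax: Bystander: round metal wax tin, 70 mm diameter, 36 mm tall, standing on the desk; origin at the centre of its underside.
- wax_block: Bystander: yellow wax block, 35 x 55 x 18 mm, standing on the desk; origin at the centre of its underside.
- sanding_block: Bystander: brown cork sanding block, 41 x 76 x 25 mm, standing on the desk; origin at the centre of its underside.
- stand: The whole thread stand (plate, tongue, mast tube); origin on the desk under the plate's centre, axes as plate.
Not all that is in view belongs to the job. Leave any pink or yellow look-alike of the part that bears spool_a_mid alone. Leave any purple look-alike of the part that bears spool_d_mid alone.

How it is judged:
By the outcome, as a careful person would: the job done as asked, in the order asked, and still so for the second after the job is handed in, while the arm keeps its last pose, push and grip.
It also fails if it takes over 64 s, if anything falls off the work surface, if the arm or the gripper's body presses on something with over 40 N, if the wrist force passes 120 N, or if a joint passes its speed limit or range.

ROBOT

A 6-joint arm with a two-finger parallel gripper is mounted at the origin on the work surface; the furniture and walls round the work are solid. World frame = base frame: x ahead of the robot, y to its left, z up, the work surface at z = 0. Lengths are in m, angles in rad, forces in N, time in s.
With the tool pointing down it reaches from about 0.25 to 0.725 m from the base axis. Payload 4 kg.
Tool frame: the origin (TCP) lies on the centre line of the jaws, within the pads' length; the fingertips stand 17 mm ahead of it and the grasp point (between the pads) lies 2 mm behind it; z points along the fingers, y is the line along which they close (so a half turn about z gives the same grasp; the last joint's range is limited). The gripper opens to 85 mm and grips with 20 to 120 N. Pads are 22 mm wide; open, the fingers measure 114 mm over their backs; the gripper's body (76 mm by 85 mm) begins 54 mm behind the grasp point. The pads swing forward as they close: fully open they stand 13 mm farther back than shut.
Start: joints at [1.234, 0.241, 0.005, 1.335, 0, 1.571], TCP at [0.165, 0.472, 0.248] pointing down, gripper open.
Joint ranges: [-2.72, 2.72], [-1.05, 1.87], [-1.09, 1.28], [-1.99, 2.15], [-1.42, 1.44], [-3.14, 3.14]. Speed limits (rad/s): [2.79, 2.79, 3.14, 3.14, 3.14, 3.14].

INTERFACE

Orientations are given as a unit quaternion [x, y, z, w].
In Python, from workcell import get_obs, imaging, order gives the robot as it stands.
- The arm moves only by the tool apply_moves, never from a script. Its argument "targets" is a list that holds one entry, the list of rows, each a list of 5 numbers: the shift along the world's x, y, z in units of 40 mm (1.0 is 40 mm), then the turn about the world's z in degrees, then the gripper command: -1 is shut, 1 is fully open, values between are in proportion. In form: [[[dx, dy, dz, turn, fingers], ...]]. A call has 1 to 8 rows; each row shifts and turns the commanded pose from where the row before left it; what a row does not reach is not made up. A row lasts 1/12 s, in which the tool goes at most 41.7 mm and 7.16 degrees, less where a joint would pass 70% of its speed; a pose out of reach is approached as far as the arm can. A call is refused whole if a number of a shift passes 1 or a number of a turn 7.16, either way. A call with a gripper value outside its range is refused whole. The fingers move at their own pace and stop on an object; the grip force is fixed at half the most. Time passes only in rows, so rows that do not move let the fingers close. It gives the time, the measured TCP pose, the force, the opening and the grip force at its end, in the units of the state.
- get_obs(): the state, without advancing time (a new reading comes with each control period).
- imaging.camera(name): name is "side" or "top" or "wrist"; returns (picture, depth): 480x640x3 uint8, blue, green, red; 480x640 float32, m along the optical axis (not along the pixel's ray), 0 where there is no reading.
- imaging.get_calibration(name): a dict with "camera_matrix" (3x3 intrinsics, pixels), "eye" and "rotation" of the camera in the world; the wrist camera has in their place "hand_eye" (4x4, takes a point from camera to tool coordinates, whose origin is the TCP and whose axes are the flange's). Camera axes: x right, y down, z forward; pixel columns grow to the right and rows downward; lengths in m; the calibration is good to about 2 mm. A picture is of the moment at which its call begins: read the wrist's pose just before it. get_calibration takes no time and is no camera call.
- order.job_done(): hands the job in; it is judged then, once.
The state is a dict: "clock": time; "joint_pos": joint angles; "joint_vel": joint speeds; "tau": joint torques, N m; "eef_pos": TCP position; "tool_rot": TCP orientation; "ft_force": force on the tool from outside, world axes, zero at the start; "ft_torque": the same for the moment, N m; "grip_width": finger opening in m; "grasp_force": force on a finger pad.
Only numpy, scipy, OpenCV 4.12 (cv2) and the standard library are available. Lean on these libraries where they do the work, as an engineer would, in place of code of your own. Each camera call takes 0.05 s, during which the arm holds its last target. There are 200 camera calls.

## Working session

There is one attempt and no reset: what is moved stays moved. The work goes in short steps, Python scripts to look and compute and a tool call to move; the robot and the scene stay as the last step left them, time stands still between calls to the robot, and variables do not carry over. Pictures are saved under pics/ and viewed, at most 10 in all, crops included, and the job is handed in when it is done.

Besides the shell and the picture viewer there is one more tool, called after "Call:" as a command line: name --argument value ..., lists and objects as JSON in quotes. apply_moves: Moves the arm, as the interface text tells. Its arguments: {"type":"object","properties":{"targets":{"type":"array","items":{"type":"array","items":{"type":"array","items":{"type":"number"}}}}},"required":["targets"]}

```bash
mkdir -p pics
cat > h.py <<'E'
import numpy as np, cv2
from workcell import get_obs, imaging, order
def shot(n,name):
    o=get_obs(); p,d=imaging.camera(n); cv2.imwrite('pics/%s.png'%name,p); np.savez('pics/%s.npz'%name,d=d,p=p,pos=o['eef_pos'],rot=o['tool_rot']); return p,d
def world(n,name,u,v,z=None):
    """pixel -> world by depth, or by intersecting plane z"""
    f=np.load('pics/%s.npz'%name); c=imaging.get_calibration(n); K=np.array(c['camera_matrix'])
    r=np.linalg.inv(K)@[u,v,1.]
    if n=='wrist':
        from scipy.spatial.transform import Rotation as R
        H=np.array(c['hand_eye']); Rt=R.from_quat(f['rot']).as_matrix()
        Rw=Rt@H[:3,:3]; e=f['pos']+Rt@H[:3,3]
    else: Rw=np.array(c['rotation']); e=np.array(c['eye'])
    w=Rw@r
    s=f['d'][int(round(v)),int(round(u))] if z is None else (z-e[2])/w[2]
    return e+s*w
E
python3 - <<'E'
from h import *
for n in ('top','side'): shot(n,n+'0')
for n in ('top','side','wrist'): print(n,imaging.get_calibration(n))
print(get_obs())
E
```

```text
top {'camera_matrix': array([[566.44701191,   0.        , 322.23030533],
       [  0.        , 566.44701191, 237.57246706],
       [  0.        ,   0.        ,   1.        ]]), 'eye': array([0.33309694, 0.0078271 , 1.35117516]), 'rotation': array([ 0.70952528, -0.69827746,  0.06620478, -0.06781882])}
side {'camera_matrix': array([[609.63091152,   0.        , 319.94541898],
       [  0.        , 609.63091152, 248.3474686 ],
       [  0.        ,   0.        ,   1.        ]]), 'eye': array([0.24832716, 1.2994331 , 0.67198128]), 'rotation': array([-0.10217929,  0.82769153, -0.54841287,  0.06106929])}
wrist {'camera_matrix': array([[391.75582227,   0.        , 312.43287161],
       [  0.        , 391.75582227, 240.34044356],
       [  0.        ,   0.        ,   1.        ]]), 'hand_eye': array([[ 9.70316835e-04, -9.60722780e-01, -2.77508195e-01,
         7.12685265e-02],
       [ 9.99999467e-01,  1.03010770e-03, -6.96614384e-05,
         2.58927319e-04],
       [ 3.52788660e-04, -2.77507979e-01,  9.60723268e-01,
        -1.24661436e-01],
       [ 0.00000000e+00,  0.00000000e+00,  0.00000000e+00,
         1.00000000e+00]])}
{'clock': 0.1, 'joint_pos': array([1.23401154e+00, 2.41376546e-01, 3.84539926e-03, 1.33522494e+00,
       2.28532123e-05, 1.57077558e+00]), 'joint_vel': array([-0.00079792, -0.00011265,  0.00289486, -0.00151044,  0.00096725,
        0.00065755]), 'tau': array([ 9.60456009e-05, -3.73138082e+01,  2.53010505e+01,  1.07980199e-02,
        1.14227032e-04, -8.08866531e-06]), 'eef_pos': array([0.16503933, 0.47139449, 0.24747736]), 'tool_rot': array([ 1.67587405e-01,  9.85856735e-01, -9.64102763e-04, -1.75500541e-04]), 'ft_force': array([-0.27163857,  0.50141552,  0.16403308]), 'ft_torque': array([-0.04255912,  0.01982453,  0.0519704 ]), 'grasp_force': 0.0, 'grip_width': 0.08536249932712982}
```

View pics/top0.png

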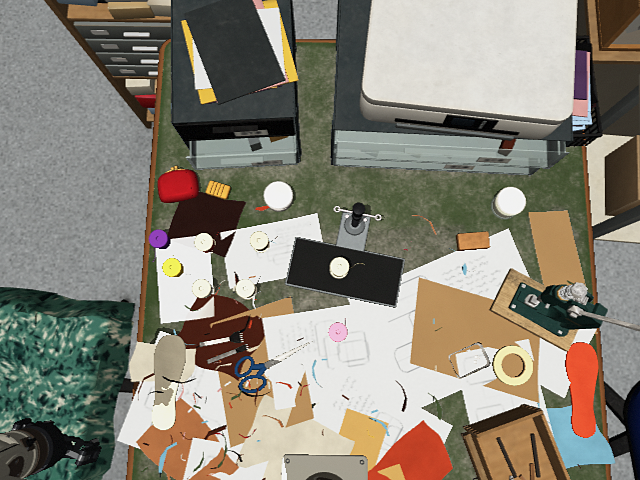

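View pics/side0.png

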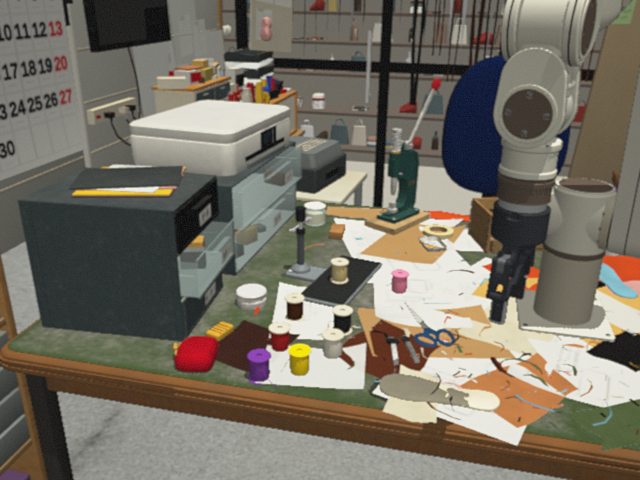

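The top view shows desk spools at (204,242), (259,241), (202,288) and (246,287). By the side view these are red, brown, white and black. The cream spool is on the plate at (340,267) and the knob is near (358,210). The pink, yellow and purple decoys are at (338,331), (172,267) and (158,239).

```bash
cat > fix.py <<'E'
s=open('h.py').read()
s=s.replace("import numpy as np, cv2","import numpy as np, cv2\nfrom scipy.spatial.transform import Rotation as R")
s=s.replace("    r=np.linalg.inv(K)@[u,v,1.]\n","    r=np.linalg.inv(K)@[u,v,1.]\n").replace("        from scipy.spatial.transform import Rotation as R\n","")
s=s.replace("Rw=np.array(c['rotation']);","Rw=R.from_quat(c['rotation']).as_matrix();")
s+='''
def cloud(n,name):
    f=np.load('pics/%s.npz'%name); d=f['d']; v,u=np.mgrid[:480,:640]
    e=world(n,name,0,0,0); c=imaging.get_calibration(n); K=np.array(c['camera_matrix'])
    r=np.stack([(u-K[0,2])/K[0,0],(v-K[1,2])/K[1,1],np.ones_like(d)],-1)*d[...,None]
    if n=='wrist':
        H=np.array(c['hand_eye']); Rt=R.from_quat(f['rot']).as_matrix(); Rw=Rt@H[:3,:3]; e=f['pos']+Rt@H[:3,3]
    else: Rw=R.from_quat(c['rotation']).as_matrix(); e=np.array(c['eye'])
    return r@Rw.T+e
'''
open('h.py','w').write(s)
E
python3 fix.py
python3 - <<'E'
from h import *
P=cloud('top','top0')
for nm,u,v in [('red',204,242),('brown',259,241),('white',202,288),('black',246,287),('cream',340,267),('knob',358,210),('purple',158,239),('yellow',172,267),('pink',338,331)]:
    Q=P[v-16:v+17,u-16:u+17].reshape(-1,3); zt=np.percentile(Q[Q[:,2]<.2][:,2],97)
    T=Q[abs(Q[:,2]-zt)<.006]; c=(T.min(0)+T.max(0))/2
    print(nm,c.round(4),T.mean(0).round(4),np.ptp(T,axis=0).round(3),len(T))
for uv in [(296,238),(404,258),(397,306),(287,287)]: print('plate corner',world('top','top0',*uv,z=.012).round(4))
# side view: same for spools at top height
S=cloud('side','side0')
for nm,u,v in [('red',279,327),('brown',294,297),('white',332,334),('black',342,309),('cream',340,262),('knob',300,210)]:
    Q=S[v-12:v+13,u-14:u+15].reshape(-1,3); Q=Q[(Q[:,2]<.2)&(Q[:,2]>.03)]
    zt=np.percentile(Q[:,2],97); T=Q[abs(Q[:,2]-zt)<.004]
    print('side',nm,((T.min(0)+T.max(0))/2).round(4),T.mean(0).round(4),np.ptp(T,axis=0).round(3),zt.round(4))
p=np.load('pics/top0.npz')['p']; q=np.load('pics/side0.npz')['p']
a=cv2.resize(p[180:330,140:440],None,fx=2.6,fy=2.6,interpolation=3)[:, :780]
cv2.imwrite('pics/crop1.png',a)
E
```

```text
red [0.5687 0.2906 0.0541] [0.5685 0.29   0.0525] [0.041 0.042 0.01 ] 229
brown [0.5746 0.1603 0.0538] [0.5748 0.1607 0.0527] [0.043 0.042 0.009] 211
white [0.4605 0.2893 0.0541] [0.4605 0.2892 0.0523] [0.042 0.042 0.011] 250
black [0.4621 0.1883 0.0545] [0.4621 0.1884 0.0522] [0.042 0.042 0.012] 260
cream [ 0.5145 -0.0268  0.066 ] [ 0.5149 -0.0274  0.0643] [0.043 0.041 0.01 ] 239
knob [ 0.6235 -0.0649  0.1814] [ 0.6227 -0.0638  0.1803] [0.028 0.026 0.011] 125
purple [0.5756 0.3961 0.0537] [0.5748 0.3963 0.0522] [0.043 0.044 0.011] 237
yellow [0.5078 0.3602 0.0542] [0.5076 0.3602 0.0525] [0.042 0.045 0.01 ] 234
pink [ 0.3669 -0.0263  0.0535] [ 0.3665 -0.0255  0.0527] [0.043 0.041 0.009] 259
plate corner [0.5883 0.0761 0.012 ]
plate corner [ 0.5438 -0.1833  0.012 ]
plate corner [ 0.4293 -0.1655  0.012 ]
plate corner [0.4699 0.0945 0.012 ]
side red [0.5703 0.291  0.0534] [0.5699 0.2924 0.0526] [0.042 0.044 0.005] 0.0546
side brown [0.5764 0.1621 0.0525] [0.5767 0.1626 0.0523] [0.043 0.045 0.005] 0.054
side white [0.4625 0.2914 0.0529] [0.462  0.2921 0.0524] [0.043 0.049 0.006] 0.0541
side black [0.464  0.1897 0.0529] [0.4644 0.1909 0.0525] [0.041 0.044 0.005] 0.0545
side cream [ 0.5167 -0.0276  0.0645] [ 0.5161 -0.0249  0.0643] [0.043 0.045 0.005] 0.066
side knob [ 0.6236 -0.0595  0.1805] [ 0.6235 -0.0582  0.1805] [0.027 0.026 0.006] 0.1814
```

View pics/crop1.png

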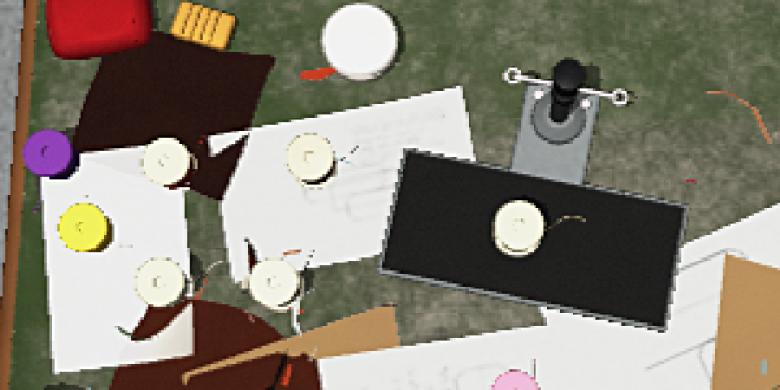

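The plate centre comes out at about (0.508, -0.045), with its y axis turned -9.5°. I'll fetch the brown and black spools, with the jaws closing along the plate's x.

Call:
apply_moves --targets '[[[0.733,-0.554,-0.17,-5.73,1],[0.733,-0.554,-0.17,-5.73,1],[0.733,-0.554,-0.17,-5.73,1],[0.733,-0.554,-0.17,-5.73,1],[0.733,-0.554,-0.17,-5.73,1],[0.733,-0.554,-0.17,-5.73,1],[0.733,-0.554,-0.17,-5.73,1],[0.733,-0.554,-0.17,-5.73,1]]]'

```text
clock: 0.77
eef_pos: [0.4007, 0.2931, 0.1933]
tool_rot: [0.54, 0.841, -0.0, -0.0]
ft_force: [-0.1, 0.6, -0.3]
grip_width: 0.0852
grasp_force: 0.0
```

Call:
apply_moves --targets '[[[0.733,-0.554,-0.17,-5.73,1],[0.733,-0.554,-0.17,-5.73,1],[0.733,-0.554,-0.17,-5.73,1],[0.733,-0.554,-0.17,-5.73,1],[0.733,-0.554,-0.17,-5.73,1],[0.733,-0.554,-0.17,-5.73,1],[0,0,0,0,1],[0,0,0,0,1]]]'

```text
clock: 1.43
eef_pos: [0.5761, 0.1599, 0.1513]
tool_rot: [0.764, 0.645, -0.001, -0.001]
ft_force: [-0.3, 0.7, 0.4]
grip_width: 0.0854
grasp_force: 0.0
```

Run:
```python
from h import *
shot('wrist','w1'); o=get_obs(); print(o['clock'],o['eef_pos'],o['tool_rot'],o['ft_force'])
print('yaw of tool y',np.degrees(np.arctan2(*R.from_quat(o['tool_rot']).as_matrix()[[1,0],1])))
P=cloud('wrist','w1'); m=(abs(P[...,2]-.052)<.004)&(np.load('pics/w1.npz')['d']>0)
n,L,s,c=cv2.connectedComponentsWithStats(m.astype('uint8'))
for i in range(1,n):
    if s[i,4]>200: T=P[L==i]; print(c[i].round(),((T.min(0)+T.max(0))/2).round(4),np.ptp(T,axis=0).round(3))
```

```text
1.4833 [0.57529927 0.16095865 0.15194361] [ 7.63576417e-01  6.45716171e-01 -1.07361265e-03 -7.28072126e-04] [ 0.03802588 -0.85981471  1.24701965]
yaw of tool y -9.561183000196634
[260.  25.] [0.5698 0.284  0.0507] [0.044 0.03  0.005]
[60. 49.] [0.4622 0.2905 0.0507] [0.044 0.045 0.005]
[120. 231.] [0.4636 0.1894 0.0505] [0.045 0.044 0.005]
[314. 244.] [0.5761 0.162  0.0508] [0.044 0.044 0.006]
```

View pics/w1.png

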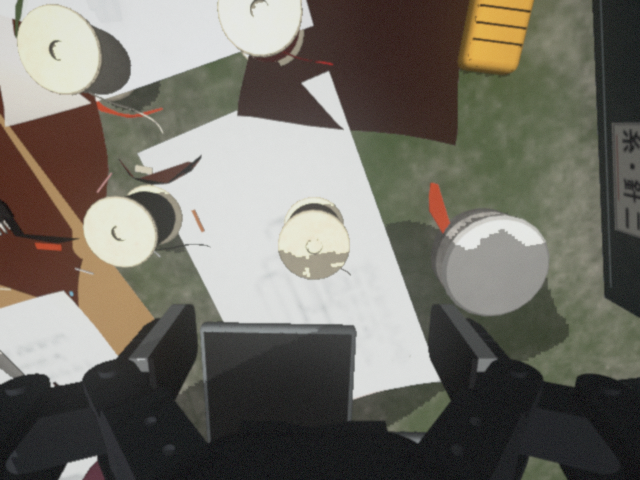

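The wrist view shows the brown spool at (314,244), centred between the jaws, with the tin clear at (492,262). The position agrees to 1 mm, so I'll go down and grip.

Call:
apply_moves --targets '[[[0.02,0.02,-0.61,0,1],[0,0,-0.61,0,1],[0,0,-0.61,0,1],[0,0,-0.61,0,1],[0,0,-0.5,0,1],[0,0,-0.11,0,1],[0,0,0,0,1],[0,0,0,0,-1]]]'

```text
clock: 2.15
eef_pos: [0.5765, 0.1635, 0.0322]
tool_rot: [0.763, 0.647, 0.0, 0.0]
ft_force: [0.4, 0.1, 0.3]
grip_width: 0.0758
grasp_force: 0.0
```

Call:
apply_moves --targets '[[[0,0,0,0,-1],[0,0,0,0,-1],[0,0,0,0,-1],[0,0,0,0,-1],[0,0,0,0,-1],[0,0,0,0,-1]]]'

```text
clock: 2.65
eef_pos: [0.5777, 0.1629, 0.0332]
tool_rot: [0.763, 0.646, 0.002, 0.001]
ft_force: [-1.3, -0.5, 5.7]
grip_width: 0.0413
grasp_force: 59.6
```

Call:
apply_moves --targets '[[[0,0,0.4,0,-1],[0,0,0.8,0,-1],[-0.2,-0.5,0.3,0,-1],[-0.35,-0.7,0,0,-1],[-0.35,-0.7,0,0,-1],[-0.35,-0.7,0,0,-1],[-0.2,-0.32,0,0,-1],[0,0,0,0,-1]]]'

```text
clock: 3.32
eef_pos: [0.5164, 0.0428, 0.0915]
tool_rot: [0.765, 0.644, -0.001, -0.0]
ft_force: [-0.9, 0.5, -2.0]
grip_width: 0.041
grasp_force: 60.6
```

Run:
```python
from h import *
for n in('side','top'): shot(n,n+'1')
o=get_obs(); print(o['clock'],o['eef_pos'],o['ft_force'],o['grip_width'])
print(world('side','side1',340,262))
p=np.load('pics/side1.npz')['p'];q=np.load('pics/top1.npz')['p']
cv2.imwrite('pics/c2.png',np.hstack([cv2.resize(x,(400,400),interpolation=3) for x in (p[190:350,240:400],q[180:340,250:410])]))
```

```text
3.4167 [0.5188969  0.04529609 0.09181365] [-0.18930498 -1.01193157 -0.50005017] 0.041071325125853986
[0.49766409 0.05261678 0.09882069]
```

View pics/c2.png

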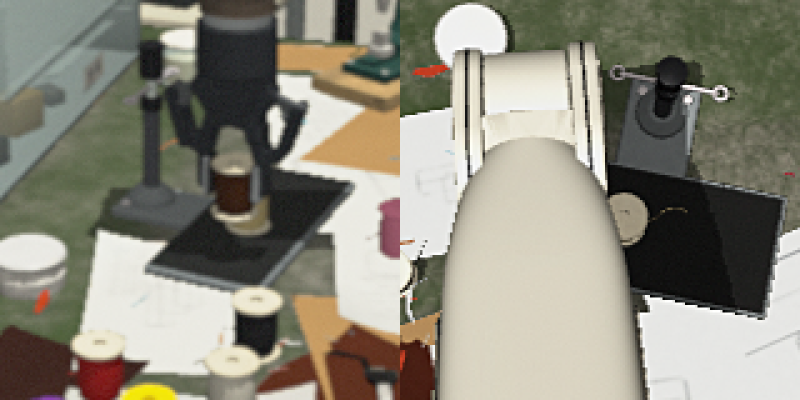

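The crop shows the brown spool (235,190) held upright over the plate, clear of the cream one. I'll lower it.

Call:
apply_moves --targets '[[[0,0,-0.4,0,-1],[0,0,-0.4,0,-1],[0,0,-0.2,0,-1],[0,0,-0.09,0,-1],[0,0,-0.05,0,-1],[0,0,0,0,-1],[0,0,0,0,-1]]]'

```text
clock: 4.0
eef_pos: [0.5193, 0.0461, 0.046]
tool_rot: [0.763, 0.646, 0.001, 0.0]
ft_force: [0.5, 0.1, -0.5]
grip_width: 0.0413
grasp_force: 60.7
```

Call:
apply_moves --targets '[[[0,0,-0.04,0,-1],[0,0,-0.02,0,-1],[0,0,0,0,-1]]]'

```text
clock: 4.25
eef_pos: [0.5196, 0.046, 0.0451]
tool_rot: [0.763, 0.646, 0.001, 0.001]
ft_force: [-2.6, -0.1, 9.0]
grip_width: 0.0415
grasp_force: 61.0
```

Call:
apply_moves --targets '[[[0,0,0,0,0.2],[0,0,0,0,0.6],[0,0,0,0,1],[0,0,0,0,1],[0,0,0,0,1],[0,0,0.5,0,1],[0,0,0.9,0,1],[0,0,0.9,0,1]]]'

```text
clock: 4.92
eef_pos: [0.5169, 0.0455, 0.1345]
tool_rot: [0.763, 0.646, -0.002, -0.001]
ft_force: [0.5, 0.2, 0.5]
grip_width: 0.0854
grasp_force: 0.0
```

Call:
apply_moves --targets '[[[-0.2,0.5,0.3,0,1],[-0.25,0.7,0,0,1],[-0.25,0.7,0,0,1],[-0.25,0.7,0,0,1],[-0.25,0.6,0,0,1],[-0.2,0.4,0,0,1],[0,0,0,0,1],[0,0,0,0,1]]]'

```text
clock: 5.58
eef_pos: [0.4621, 0.1903, 0.1469]
tool_rot: [0.763, 0.647, -0.0, 0.0]
ft_force: [-0.0, 0.0, -0.4]
grip_width: 0.0851
grasp_force: 0.0
```

```bash
cat > near.py <<'E'
from h import *
import sys
nm=sys.argv[1]; z=float(sys.argv[2]); cam=sys.argv[3] if len(sys.argv)>3 else 'wrist'
o=get_obs(); print(o['clock'],o['eef_pos'].round(4),o['ft_force'].round(1)); shot(cam,nm)
P=cloud(cam,nm); m=(abs(P[...,2]-z)<.004)&(np.load('pics/%s.npz'%nm)['d']>0)
n,L,s,c=cv2.connectedComponentsWithStats(m.astype('uint8'))
for i in range(1,n):
    if s[i,4]>60: T=P[L==i]; print(c[i].round(),((T.min(0)+T.max(0))/2).round(4),np.ptp(T,axis=0).round(3))
E
python3 near.py w2 .051; python3 near.py t2 .065 top
```

```text
5.5833 [0.4621 0.1903 0.1469] [-0.   0.  -0.4]
[489.  36.] [0.5696 0.289  0.0504] [0.044 0.039 0.007]
[282.  70.] [0.4618 0.2904 0.0502] [0.044 0.044 0.006]
[316. 251.] [0.4636 0.1896 0.0502] [0.044 0.044 0.006]
[418. 420.] [0.514  0.0568 0.051 ] [0.029 0.016 0.008]
5.6333 [0.4625 0.1896 0.147 ] [-0.1 -0.2 -0.3]
[517. 199.] [ 0.6802 -0.439   0.0643] [0.044 0.042 0.007]
[308. 265.] [0.5163 0.0444 0.065 ] [0.042 0.042 0.008]
[339. 266.] [ 0.5149 -0.0267  0.0649] [0.042 0.041 0.008]
[544. 309.] [ 0.4231 -0.4917  0.0649] [0.029 0.027 0.008]
```

Brown is upright on the plate at (0.517, 0.045). Next is black.

Call:
apply_moves --targets '[[[0.02,0,-0.6,0,1],[0,0,-0.6,0,1],[0,0,-0.6,0,1],[0,0,-0.6,0,1],[0,0,-0.4,0,1],[0,0,-0.1,0,1],[0,0,0,0,1],[0,0,0,0,-1]]]'

```text
clock: 6.35
eef_pos: [0.4641, 0.1892, 0.0316]
tool_rot: [0.764, 0.646, 0.0, 0.0]
ft_force: [0.7, 0.9, 0.1]
grip_width: 0.0755
grasp_force: 0.0
```

Call:
apply_moves --targets '[[[0,0,0,0,-1],[0,0,0,0,-1],[0,0,0,0,-1],[0,0,0,0,-1],[0,0,0,0,-1],[0,0,0,0,-1]]]'

```text
clock: 6.85
eef_pos: [0.4644, 0.19, 0.0328]
tool_rot: [0.763, 0.646, 0.001, 0.001]
ft_force: [-1.3, -1.5, 4.7]
grip_width: 0.0412
grasp_force: 59.7
```

Call:
apply_moves --targets '[[[0,0,0.5,0,-1],[0,0,0.9,0,-1],[0,-0.3,0.9,0,-1],[0,-0.7,0,0,-1],[0.1,-0.9,0,0,-1],[0.1,-0.9,0,0,-1],[0.1,-0.9,0,0,-1],[0.1,-0.9,0,0,-1]]]'

```text
clock: 7.52
eef_pos: [0.4795, 0.0043, 0.124]
tool_rot: [0.763, 0.646, 0.001, 0.001]
ft_force: [0.3, 0.1, -0.8]
grip_width: 0.0413
grasp_force: 60.6
```

Call:
apply_moves --targets '[[[0.1,-0.9,0,0,-1],[0.1,-0.9,0,0,-1],[0.13,-0.6,0,0,-1],[0.1,-0.3,0,0,-1],[0,0,-0.5,0,-1],[0,0,-0.7,0,-1],[0,0,0,0,-1],[0,0,0,0,-1]]]'

```text
clock: 8.18
eef_pos: [0.4949, -0.1015, 0.0742]
tool_rot: [0.763, 0.646, -0.001, -0.002]
ft_force: [-0.2, 0.1, -0.1]
grip_width: 0.041
grasp_force: 60.7
```

Call:
apply_moves --targets '[[[0,0,-0.3,0,-1],[0,0,-0.25,0,-1],[0,0,-0.1,0,-1],[0,0,-0.06,0,-1],[0,0,-0.03,0,-1],[0,0,0,0,-1],[0,0,0,0,-1]]]'

```text
clock: 8.77
eef_pos: [0.4969, -0.1023, 0.046]
tool_rot: [0.763, 0.646, 0.0, 0.0]
ft_force: [0.0, 0.4, -0.6]
grip_width: 0.0411
grasp_force: 60.7
```

Call:
apply_moves --targets '[[[0,0,-0.04,0,-1],[0,0,-0.02,0,-1],[0,0,0,0,-1],[0,0,0,0,-1]]]'

```text
clock: 9.1
eef_pos: [0.4972, -0.1025, 0.0448]
tool_rot: [0.763, 0.646, 0.001, 0.001]
ft_force: [-2.2, 0.7, 9.7]
grip_width: 0.0413
grasp_force: 61.1
```

Call:
apply_moves --targets '[[[0,0,0,0,0.2],[0,0,0,0,0.6],[0,0,0,0,1],[0,0,0,0,1],[0,0,0,0,1],[0,0,0.6,0,1],[0,0,0.9,0,1],[0,0,1,0,1]]]'

```text
clock: 9.77
eef_pos: [0.4946, -0.1019, 0.1422]
tool_rot: [0.763, 0.646, -0.002, -0.002]
ft_force: [1.8, -0.8, 0.6]
grip_width: 0.0853
grasp_force: 0.0
```

Call:
apply_moves --targets '[[[0,0,1,0,1],[0,0,1,0,1],[0,0,0.7,0,1],[0,0,0,0,1],[0,0,0,0,1]]]'

```text
clock: 10.18
eef_pos: [0.4977, -0.1026, 0.2531]
tool_rot: [0.763, 0.646, 0.002, 0.002]
ft_force: [0.3, -0.4, -0.3]
grip_width: 0.0852
grasp_force: 0.0
```

```bash
python3 near.py w3 .0645; python3 near.py t3 .065 top
python3 - <<'E'
from h import *
P=cloud('wrist','w3'); m=(P[...,2]>.15)&(P[...,2]<.19)&(np.hypot(P[...,0]-.6235,P[...,1]+.062)<.03)
T=P[m]; print('knob wrist',((T.min(0)+T.max(0))/2).round(4) if len(T) else None,len(T))
shot('side','side3'); S=cloud('side','side3')
Q=S[(np.hypot(S[...,0]-.6235,S[...,1]+.062)<.03)&(S[...,2]>.168)&(S[...,2]<.19)]; print('knob side',Q.min(0),Q.max(0))
cv2.imwrite('pics/c3.png',np.hstack([cv2.imread('pics/w3.png')[:,:],cv2.resize(np.load('pics/side3.npz')['p'][190:310,260:300],(160,480),interpolation=3)]))
E
```

```text
10.1833 [ 0.4977 -0.1026  0.2531] [ 0.3 -0.4 -0.3]
[306.  21.] [0.5178 0.0397 0.063 ] [0.044 0.034 0.005]
[319. 117.] [ 0.5156 -0.0268  0.0632] [0.044 0.044 0.005]
[455. 141.] [ 0.6203 -0.0625  0.0645] [0.011 0.017 0.008]
[311. 217.] [ 0.4965 -0.1032  0.063 ] [0.043 0.044 0.005]
[634. 334.] [ 0.7654 -0.2505  0.0645] [0.006 0.122 0.008]
10.2333 [ 0.4966 -0.1023  0.2512] [-0.9  0.1 -0.3]
[511. 203.] [ 0.6688 -0.4284  0.0645] [0.037 0.06  0.007]
[308. 265.] [0.516  0.0444 0.065 ] [0.042 0.041 0.008]
[339. 266.] [ 0.5149 -0.0267  0.065 ] [0.042 0.041 0.008]
[544. 310.] [ 0.4241 -0.49    0.065 ] [0.032 0.031 0.008]
knob wrist [ 0.6236 -0.0628  0.1664] 3437
knob side [ 0.61082424 -0.07762852  0.16815717] [ 0.6376629  -0.04566901  0.18375073]
```

View pics/c3.png

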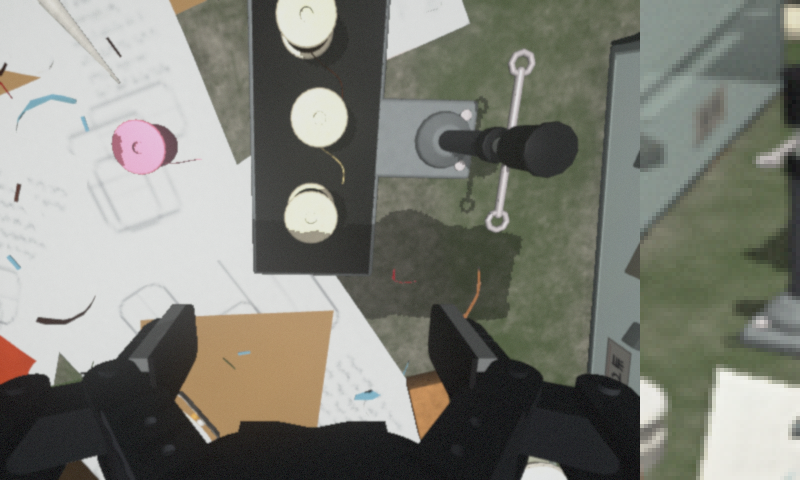

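The wrist view shows three upright spools on the plate at (306,15), (319,117) and (311,215). The knob is at (555,148), which is (0.6236, -0.0625), and the guide bar runs (522,62) to (497,220). Now I'll move over the knob.

Call:
apply_moves --targets '[[[0.4,0.15,0,0,1],[0.7,0.2,0,0,1],[0.7,0.2,0,0,1],[0.7,0.25,0,0,1],[0.5,0.15,0,0,1],[0.16,0.05,0,0,1],[0,0,0,0,1],[0,0,0,0,1]]]'

```text
clock: 11.0
eef_pos: [0.6218, -0.0624, 0.2492]
tool_rot: [0.763, 0.646, -0.002, -0.001]
ft_force: [0.2, -0.5, -0.3]
grip_width: 0.0852
grasp_force: 0.0
```

Run:
```python
from h import *
shot('wrist','w4'); print(get_obs()['eef_pos'])
P=cloud('wrist','w4'); d=np.load('pics/w4.npz')['d']; H=np.hypot(P[...,0]-.6235,P[...,1]+.062)<.03
T=P[H&(abs(P[...,2]-.181)<.005)]; print('knob top',((T.min(0)+T.max(0))/2).round(4),np.ptp(T,axis=0),len(T))
```

```text
[ 0.62155605 -0.06261952  0.24987748]
knob top [ 0.624  -0.0626  0.1791] [0.02746709 0.02699987 0.006217  ] 2010
```

Call:
apply_moves --targets '[[[0.06,0,-0.3,0,1],[0,0,-0.6,0,1],[0,0,-0.6,0,1],[0,0,-0.4,0,1],[0,0,-0.2,0,1],[0,0,0,0,1],[0,0,0,0,0.3],[0,0,0,0,-0.1]]]'

```text
clock: 11.72
eef_pos: [0.6259, -0.0627, 0.1689]
tool_rot: [0.763, 0.646, 0.001, 0.001]
ft_force: [0.1, 0.6, -0.5]
grip_width: 0.0641
grasp_force: 0.0
```

Call:
apply_moves --targets '[[[0,0,0,0,-1],[0,0,0,0,-1],[0,0,0,0,-1],[0,0,0,0,-1],[0,0,0,0,-1],[0,0,0,0,-1]]]'

```text
clock: 12.22
eef_pos: [0.6251, -0.0622, 0.1685]
tool_rot: [0.763, 0.646, 0.0, 0.0]
ft_force: [-2.0, 0.5, 5.6]
grip_width: 0.025
grasp_force: 58.4
```

Gripped at 25 mm. I'll pull up 55 mm first.

Call:
apply_moves --targets '[[[0,0,0.1,0,-1],[0,0,0.2,0,-1],[0,0,0.3,0,-1],[0,0,0.3,0,-1],[0,0,0.3,0,-1],[0,0,0.18,0,-1],[0,0,0,0,-1],[0,0,0,0,-1]]]'

```text
clock: 12.88
eef_pos: [0.625, -0.0622, 0.2217]
tool_rot: [0.763, 0.646, -0.0, -0.0]
ft_force: [-0.2, -0.2, -5.6]
grip_width: 0.0246
grasp_force: 59.3
```

```bash
cat > ring.py <<'E'
from h import *
import sys
nm=sys.argv[1]; o=get_obs(); print(o['clock'],o['eef_pos'].round(4),o['ft_force'].round(1),o['grip_width'])
c=imaging.get_calibration('side'); K=np.array(c['camera_matrix']); Rw=R.from_quat(c['rotation']).as_matrix(); e=np.array(c['eye'])
def pix(p): q=K@(Rw.T@(np.array(p)-e)); return q[:2]/q[2]
print('collar px',pix([.6238,-.0625,.125]),'40mm above',pix([.6238,-.0625,.165]))
I=np.mean([shot('side',nm)[0] for _ in range(4)],0); np.save('pics/%s_I.npy'%nm,I)
u,v=pix([.6238,-.0625,.135]).round().astype(int)
C=I[v-28:v+22,u-12:u+13]
red=np.clip(C[...,2]-np.maximum(C[...,0],C[...,1]),0,None)
for j in range(len(red)):
    if red[j].max()>15: print(v-28+j,red[j].sum().round(),C[j].sum(0).round())
print('red area',red[red>8].sum())
cv2.imwrite('pics/%s_c.png'%nm,cv2.resize(np.clip(I[v-40:v+35,u-30:u+30],0,255).astype('uint8'),(480,600),interpolation=0))
print('crop origin',u-30,v-40)
E
python3 ring.py r1
```

```text
12.8833 [ 0.625  -0.0622  0.2217] [-0.2 -0.2 -5.6] 0.024627040228232956
collar px [300.1068692  228.51214467] 40mm above [300.0784577  213.32057694]
244 30.0 [1907. 2390. 2272.]
245 122.0 [1936. 2438. 2447.]
246 161.0 [2008. 2488. 2572.]
red area 300.5
crop origin 270 185
```

View pics/r1_c.png

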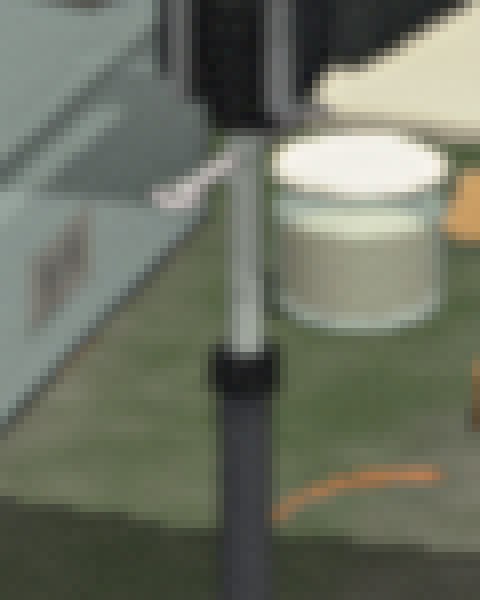

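The crop shows bare rod down to the collar top, at about row 229 and column 300. There is no red yet, and the orange bit is only a scrap on the desk. Pulling further.

Call:
apply_moves --targets '[[[0,0,0.1,0,-1],[0,0,0.15,0,-1],[0,0,0.1,0,-1],[0,0,0.03,0,-1],[0,0,0,0,-1],[0,0,0,0,-1]]]'

```text
clock: 13.58
eef_pos: [0.625, -0.0622, 0.2375]
tool_rot: [0.763, 0.646, -0.0, -0.0]
ft_force: [-1.2, 0.8, -8.0]
grip_width: 0.0246
grasp_force: 59.3
```

```bash
sed -i 's/C=I\[v-28:v+22,u-12:u+13\]/C=I[v-28:v+10,u-7:u+8]/' ring.py; python3 ring.py r2
```

```text
13.5833 [ 0.625  -0.0622  0.2375] [-1.2  0.8 -8. ] 0.024560279812279335
collar px [300.1068692  228.51214467] 40mm above [300.0784577  213.32057694]
red area 0.0
crop origin 270 185
```

Call:
apply_moves --targets '[[[0,0,0.08,0,-1],[0,0,0.1,0,-1],[0,0,0.05,0,-1],[0,0,0,0,-1],[0,0,0,0,-1]]]'

```text
clock: 14.2
eef_pos: [0.6251, -0.0623, 0.2469]
tool_rot: [0.763, 0.646, -0.0, -0.0]
ft_force: [-3.0, 0.4, -7.9]
grip_width: 0.025
grasp_force: 59.4
```

```bash
python3 ring.py r3
```

```text
14.2 [ 0.6251 -0.0623  0.2469] [-3.   0.4 -7.9] 0.024980521305210758
collar px [300.1068692  228.51214467] 40mm above [300.0784577  213.32057694]
red area 8.25
crop origin 270 185
```

Call:
apply_moves --targets '[[[0,0,0.08,0,-1],[0,0,0.1,0,-1],[0,0,0.02,0,-1],[0,0,0,0,-1],[0,0,0,0,-1]]]'

```text
clock: 14.82
eef_pos: [0.6251, -0.0623, 0.2548]
tool_rot: [0.763, 0.646, -0.0, -0.0]
ft_force: [-3.8, 1.9, -7.4]
grip_width: 0.0245
grasp_force: 59.4
```

```bash
python3 ring.py r4
```

```text
14.8167 [ 0.6251 -0.0623  0.2548] [-3.8  1.9 -7.4] 0.024492695189471038
collar px [300.1068692  228.51214467] 40mm above [300.0784577  213.32057694]
225 102.0 [1413. 1694. 1724.]
226 307.0 [1198. 1484. 1724.]
227 385.0 [ 950. 1211. 1524.]
228 394.0 [ 792. 1005. 1334.]
229 197.0 [ 806.  977. 1113.]
red area 1378.75
crop origin 270 185
```

View pics/r4_c.png

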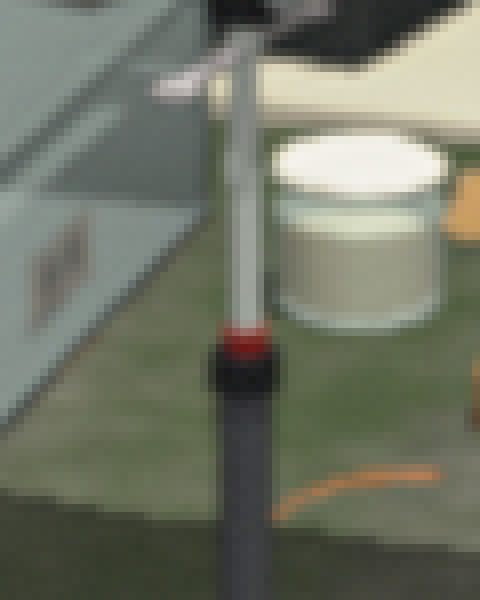

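The crop shows the ring about 3.5 px (around 9 mm) out of the collar, in rows 225 to 229. Roughly 5–6 mm remain.

Call:
apply_moves --targets '[[[0,0,0.05,0,-1],[0,0,0.05,0,-1],[0,0,0,0,-1],[0,0,0,0,-1]]]'

```text
clock: 15.35
eef_pos: [0.6251, -0.0623, 0.2589]
tool_rot: [0.763, 0.646, -0.0, -0.0]
ft_force: [-5.1, 2.4, -8.2]
grip_width: 0.0243
grasp_force: 59.5
```

```bash
python3 ring.py r5
```

```text
15.35 [ 0.6251 -0.0623  0.2589] [-5.1  2.4 -8.2] 0.024278812810939403
collar px [300.1068692  228.51214467] 40mm above [300.0784577  213.32057694]
224 180.0 [1376. 1614. 1735.]
225 334.0 [1088. 1354. 1614.]
226 421.0 [ 905. 1190. 1535.]
227 435.0 [ 863. 1125. 1486.]
228 394.0 [ 818. 1034. 1358.]
229 195.0 [ 806.  977. 1114.]
red area 1972.75
crop origin 270 185
```

Call:
apply_moves --targets '[[[0,0,0.04,0,-1],[0,0,0,0,-1],[0,0,0,0,-1]]]'

```text
clock: 15.8
eef_pos: [0.6251, -0.0623, 0.2605]
tool_rot: [0.763, 0.646, -0.0, -0.0]
ft_force: [-5.1, 1.9, -8.3]
grip_width: 0.0245
grasp_force: 59.5
```

```bash
python3 ring.py r6
```

```text
15.8 [ 0.6251 -0.0623  0.2605] [-5.1  1.9 -8.3] 0.024506750040251896
collar px [300.1068692  228.51214467] 40mm above [300.0784577  213.32057694]
223 114.0 [1451. 1677. 1732.]
224 326.0 [1166. 1396. 1660.]
225 387.0 [ 962. 1233. 1544.]
226 405.0 [ 913. 1194. 1524.]
227 427.0 [ 872. 1137. 1493.]
228 401.0 [ 812. 1023. 1357.]
229 197.0 [ 812.  980. 1119.]
red area 2247.75
crop origin 270 185
```

Call:
apply_moves --targets '[[[0,0,0.04,0,-1],[0,0,0,0,-1],[0,0,0,0,-1]]]'

```text
clock: 16.25
eef_pos: [0.6251, -0.0623, 0.2622]
tool_rot: [0.763, 0.646, -0.0, -0.0]
ft_force: [-6.1, 2.0, -7.9]
grip_width: 0.0252
grasp_force: 59.5
```

```bash
python3 ring.py r7
```

```text
16.25 [ 0.6251 -0.0623  0.2622] [-6.1  2.  -7.9] 0.025187590495829353
collar px [300.1068692  228.51214467] 40mm above [300.0784577  213.32057694]
222 72.0 [1490. 1730. 1743.]
223 301.0 [1304. 1533. 1775.]
224 378.0 [1037. 1262. 1573.]
225 409.0 [ 914. 1188. 1518.]
226 416.0 [ 910. 1188. 1530.]
227 421.0 [ 885. 1148. 1495.]
228 388.0 [ 812. 1030. 1352.]
229 154.0 [ 806.  973. 1072.]
red area 2521.0
crop origin 270 185
```

Call:
apply_moves --targets '[[[0,0,0.04,0,-1],[0,0,0,0,-1],[0,0,0,0,-1]]]'

```text
clock: 16.7
eef_pos: [0.6251, -0.0623, 0.2638]
tool_rot: [0.763, 0.646, -0.0, -0.0]
ft_force: [-5.7, 1.2, -8.1]
grip_width: 0.0243
grasp_force: 59.5
```

```bash
python3 ring.py r8
```

```text
16.7 [ 0.6251 -0.0623  0.2638] [-5.7  1.2 -8.1] 0.024300507198184194
collar px [300.1068692  228.51214467] 40mm above [300.0784577  213.32057694]
222 203.0 [1436. 1672. 1824.]
223 372.0 [1166. 1378. 1686.]
224 432.0 [ 942. 1173. 1532.]
225 408.0 [ 924. 1189. 1524.]
226 403.0 [ 921. 1204. 1532.]
227 366.0 [ 944. 1202. 1498.]
228 256.0 [ 937. 1152. 1340.]
229 69.0 [ 878. 1048. 1060.]
red area 2511.75
crop origin 270 185
```

Call:
apply_moves --targets '[[[0,0,0.04,0,-1],[0,0,0,0,-1],[0,0,0,0,-1]]]'

```text
clock: 17.15
eef_pos: [0.6251, -0.0623, 0.2653]
tool_rot: [0.763, 0.646, -0.0, -0.0]
ft_force: [-5.5, 0.3, -8.1]
grip_width: 0.0248
grasp_force: 59.5
```

```bash
python3 ring.py r9
python3 - <<'E'
import numpy as np
for n in ('r5','r6','r7','r8','r9'):
    print(n,np.load('pics/%s_I.npy'%n)[226:233,299:302].mean(1).round().tolist())
E
```

```text
17.15 [ 0.6251 -0.0623  0.2653] [-5.5  0.3 -8.1] 0.02482269811279223
collar px [300.1068692  228.51214467] 40mm above [300.0784577  213.32057694]
221 120.0 [1434. 1669. 1743.]
222 337.0 [1264. 1488. 1769.]
223 422.0 [1032. 1252. 1607.]
224 440.0 [ 926. 1154. 1522.]
225 410.0 [ 923. 1198. 1530.]
226 384.0 [ 934. 1216. 1528.]
227 240.0 [1034. 1292. 1459.]
228 58.0 [1093. 1313. 1302.]
red area 2360.25
crop origin 270 185
r5 [[24.0, 27.0, 119.0], [20.0, 24.0, 116.0], [30.0, 33.0, 111.0], [36.0, 36.0, 79.0], [38.0, 36.0, 43.0], [33.0, 31.0, 29.0], [30.0, 30.0, 29.0]]
r6 [[24.0, 27.0, 116.0], [24.0, 28.0, 118.0], [29.0, 31.0, 110.0], [38.0, 37.0, 80.0], [40.0, 39.0, 45.0], [32.0, 31.0, 30.0], [29.0, 29.0, 28.0]]
r7 [[20.0, 24.0, 116.0], [26.0, 29.0, 118.0], [29.0, 31.0, 108.0], [37.0, 37.0, 70.0], [38.0, 36.0, 39.0], [34.0, 32.0, 29.0], [29.0, 29.0, 28.0]]
r8 [[26.0, 30.0, 118.0], [40.0, 43.0, 119.0], [58.0, 61.0, 113.0], [55.0, 54.0, 70.0], [43.0, 41.0, 38.0], [33.0, 31.0, 30.0], [29.0, 28.0, 27.0]]
r9 [[29.0, 33.0, 117.0], [64.0, 68.0, 119.0], [92.0, 97.0, 111.0], [67.0, 68.0, 70.0], [40.0, 39.0, 38.0], [30.0, 29.0, 29.0], [30.0, 28.0, 29.0]]
```

The ring area peaked between z = 0.2622 and 0.2638, and bare rod shows below the ring from about 0.2625 on. I'll back down to about 0.2632.

Call:
apply_moves --targets '[[[0,0,-0.05,0,-1],[0,0,0,0,-1],[0,0,0,0,-1],[0,0,0,0,-1],[0,0,0,0,-1],[0,0,0,0,-1]]]'

```text
clock: 17.85
eef_pos: [0.6251, -0.0623, 0.2632]
tool_rot: [0.763, 0.646, -0.0, -0.0]
ft_force: [-5.6, 1.8, -8.8]
grip_width: 0.0246
grasp_force: 59.4
```

```bash
python3 ring.py r10; python3 near.py t9 .065 top | tail -8
```

```text
17.85 [ 0.6251 -0.0623  0.2632] [-5.6  1.8 -8.8] 0.024614282960736283
collar px [300.1068692  228.51214467] 40mm above [300.0784577  213.32057694]
222 112.0 [1457. 1691. 1744.]
223 332.0 [1208. 1426. 1696.]
224 418.0 [ 971. 1200. 1548.]
225 410.0 [ 920. 1189. 1522.]
226 403.0 [ 917. 1204. 1532.]
227 409.0 [ 890. 1149. 1486.]
228 325.0 [ 853. 1058. 1314.]
229 75.0 [ 859. 1026. 1046.]
red area 2446.0
crop origin 270 185
18.05 [ 0.6251 -0.0623  0.2632] [-5.8  2.6 -9.4]
[152.   8.] [1.1598 0.4485 0.065 ] [0.015 0.07  0.008]
[308. 265.] [0.5162 0.0444 0.0649] [0.042 0.042 0.008]
[544. 309.] [ 0.4242 -0.4906  0.0648] [0.031 0.03  0.007]
```

View pics/r10.png

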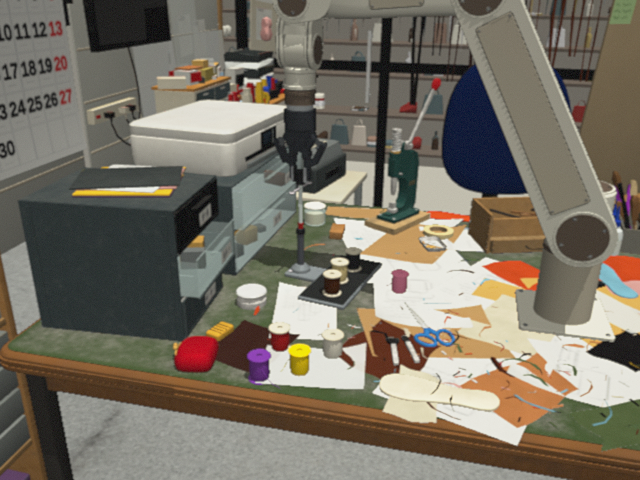

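The side view shows three spools on the plate (brown (332,284), cream (341,268), black (353,258)). Red and white are still on the desk, and the ring sits just above the collar at (300,226). Everything is as asked, so I'll hand it in.

```bash
python3 -c "
from workcell import order; print(order.job_done())"
```

```text
the job is handed in; nothing more can be done
None
```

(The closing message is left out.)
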